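# Slide the locked soap sled to the stamping stop

## Robot

A 6-joint arm with a two-finger parallel gripper is mounted at the origin on the work surface. World frame = base frame: x ahead of the robot, y to its left, z up, the work surface at z = 0. Lengths are in m, angles in rad, forces in N, time in s.
With the tool pointing down it reaches from about 0.35 to 0.775 m from the base axis. Payload 7.3 kg.
Tool frame: the origin (TCP) lies on the front face of the gripper's body, between the roots of the fingers; the fingertips stand 66 mm ahead of it and the grasp point (between the pads) lies 47 mm ahead of it; z points along the fingers, y is the line along which they close (so a half turn about z gives the same grasp; the last joint's range is limited). The gripper opens to 92 mm and grips with 3 to 60 N. Pads are 19 mm wide; open, the fingers measure 130 mm over their backs; the gripper's body (75 mm by 190 mm) begins 47 mm behind the grasp point.
Start: joints at [-1.44, 0.342, 1.524, -0, 1.275, -0.146], TCP at [0.143, -0.505, 0.292] pointing down, gripper open.
Joint ranges: [-2.53, 2.53], [-0.77, 2.02], [0.04, 2.7], [-1, 4.14], [0.28, 2.66], [-3.11, 3.11]. Speed limits (rad/s): [2.57, 2.57, 3.14, 3.14, 3.14, 3.14].

## Interface

Orientations are given as a unit quaternion [w, x, y, z].
In Python, from bench import * gives the robot as it stands. The module is installed in compiled form; this text tells all that it offers.
- The arm moves only by the tool step_arm, never from a script. Its arguments are lists of equal length, an entry for each row: "travel": the shift along the tool's x, y, z in units of 300 mm (1.0 is 300 mm), a list of three; "turn": the turn, a rotation vector about the tool's x, y, z in units of 90 degrees (1.0 is 90 degrees), a list of three; "claw": the opening, from -1 (shut) to 1 (fully open). In form: {"travel": [[x, y, z], ...], "turn": [[wx, wy, wz], ...], "claw": [claw, ...]}. A call has 1 to 8 rows; each row is the pose to reach, as a shift and turn from the pose commanded when the call began, along the tool's axes at that moment; what a row does not reach only later rows make up. A row lasts 1/12 s, in which the tool goes at most 41.7 mm and 7.16 degrees, less where a joint would pass 70% of its speed; a pose out of reach is approached as far as the arm can. A call with a number of a shift or a turn outside -1 to 1 is refused whole. A call with a gripper value outside its range is refused whole. The fingers move at their own pace and stop on an object; the grip force is fixed at half the most. Time passes only in rows, so rows that repeat a pose let the fingers close. It gives the time, the measured TCP pose, the force, the opening and the grip force at its end, in the units of the state.
- sense(): the state, without advancing time (a new reading comes with each control period).
- grab_frame(name): name is "scene" or "side" or "wrist"; returns a dict with "img" (420x560x3 uint8, red, green, blue), "range_z" (420x560 float32, m along the optical axis (not along the pixel's ray), 0 where there is no reading), "K" (3x3 intrinsics, pixels), "pose" (4x4, takes a point from camera to world coordinates). Camera axes: x right, y up, looking along -z (the intrinsics and any distortion apply to the point x, -y, -z); pixel columns grow to the right and rows downward; lengths in m; the calibration is good to about 2 mm. A picture is of the moment at which its call begins.
- sign_off(): hands the job in; it is judged then, once.
The state is a dict: "time": time; "joint_pos": joint angles; "dq": joint speeds; "effort": joint torques, N m; "position": TCP position; "tool_rot": TCP orientation; "wrist_force": force on the tool from outside, world axes, zero at the start; "moment": the same for the moment, N m; "gripper_width": finger opening in m; "grip_force": force on a finger pad.
Only numpy, scipy, OpenCV 4.12 (cv2) and the standard library are available. Lean on these libraries where they do the work, as an engineer would, in place of code of your own. Each camera call takes 0.05 s, during which the arm holds its last target. There are 200 camera calls.

## Task

Bring the bar of soap up to the stamping end of the green jig: press the sled's red lock button down with the fingertips and, holding it down, push the sled along until it is fully home against the dark steel stop block. Then let the button spring up so that the sled is locked there, and take the hand away. The soap stays lying in its pocket: do not pick it up, and leave everything else where it is.

Things in the scene. Friction and masses are not known exactly. Their poses are not given: they have to be found in the camera images.
- jig: soap-stamping jig: green steel bed 130 mm (x) by 430 mm (y), 26 mm thick, fixed to the table, rail tops 32 mm above the table. Origin at the centre of its underside, on the table; z up; the sled slides along its +y axis. A blue die head with a black knob stands open at the +y end, up to 190 mm high: leave it
- sled (a joint): travel of the sled along the jig's +y, m; 0 = parked at the -y end, as it starts; meets the stop block at 0.11 to 0.15 depending on where the stop is clamped. Sled 110 mm wide (x), 190 mm long (y), 0.8 kg, drags with about 2 N when unlocked. Its trailing (-y) 61 mm is a low aluminium deck, top 45 mm above the table, that carries the red lock button
- lock_button (a joint): how far the button is pressed down, m; 0 = up, 0.008 = fully down; spring 2.5 N at first, 6.5 N fully down. Less than about 5 mm down, teeth under the sled lock it; let go on the way, it locks at the next tooth or stays partly down on a tooth. Within about 2 mm of the stop block the stop's own catch lets the button rise fully, and locks the sled there
- button_top (a point): centre of the top face of the red round lock button, 34 mm diameter, on the trailing (-y) part of the sled and moving with it; 59 mm above the table when up, 51 mm when fully down (then still 6 mm above the deck around it)
- sled_nose (a point): middle of the sled's leading (+y) end face, 45 mm above the table
- stop_face (a point): middle of the face of the stop block that the sled meets, 45 mm above the table, axes as the jig's. The block is dark steel with two brass screws, 100 mm wide, 30 mm long, top 59 mm above the table, clamped on the bed somewhere in its +y half
- nest (a point): centre of the floor of the sled's pocket, 56 mm above the table; pocket 64 mm (x) by 94 mm (y), 14 mm deep, in a wooden block that rises 70 mm above the table. The block begins with an upright step face across the sled's width, 26 mm ahead (+y) of the button's centre; the bar in the pocket reaches 86 mm above the table
- bar: the tan bar in the sled's pocket: a soap bar 58 x 88 x 30 mm lying flat, origin at the centre of its underside, y axis along its length; loose, 0.15 kg, rides along with the sled
- bar_dark: bystander, dark brown, on the table on the robot's side of the jig: a soap bar 58 x 88 x 30 mm lying flat, origin at the centre of its underside, y axis along its length
- bar_cream: bystander, cream, on the table on the far side of the jig: a soap bar 58 x 88 x 30 mm lying flat, origin at the centre of its underside, y axis along its length
- bar_left: bystander, tan, on the table left of the jig: a soap bar 58 x 88 x 30 mm lying flat, origin at the centre of its underside, y axis along its length
- scraper: bystander: spatula 200 mm long lying on the table on the far side of the jig, under 30 mm high
- oil_jar: bystander: amber jar 70 mm diameter, 100 mm high, right of the jig, origin at its foot
- tin_mug: bystander: steel mug 80 mm diameter, 85 mm high, right of the jig, origin at its foot
- stamp: bystander: dark wooden hand stamp 48 mm diameter, 66 mm high, standing left of the jig, origin at its foot
Not all that is in view belongs to the job. Leave any pink or purple look-alike of the bar alone.

How it is judged:
By the outcome, as a careful person would: the job done as asked, in the order asked, and still so for the second after the job is handed in, with the robot touching nothing.
It also fails if it takes over 48 s, if anything falls off the work surface, if the arm or the gripper's body presses on something with over 40 N, if the wrist force passes 120 N, or if a joint passes its speed limit or range.

## Working session

There is one attempt and no reset: what is moved stays moved. The work goes in short steps, Python scripts to look and compute and a tool call to move; the robot and the scene stay as the last step left them, time stands still between calls to the robot, and variables do not carry over. Pictures are saved under pics/ and viewed, at most 10 in all, crops included, and the job is handed in when it is done.

Besides the shell and the picture viewer there is one more tool, called after "Emit:" as name(argument=value, ...) on one line, values as JSON. step_arm: Moves the arm, as the interface text tells. Its arguments: {"type":"object","properties":{"travel":{"type":"array"},"turn":{"type":"array"},"claw":{"type":"array"}},"required":["travel","turn","claw"]}

```bash
mkdir -p pics && cat > h.py <<'E'
from bench import *
import numpy as np, cv2
def pts(f):
    z=f["range_z"]; K=f["K"]; h,w=z.shape
    u,v=np.meshgrid(np.arange(w),np.arange(h))
    x=(u-K[0,2])/K[0,0]*z; y=(v-K[1,2])/K[1,1]*z
    P=np.stack([x,-y,-z,np.ones_like(z)],-1)@f["pose"].T
    return P[...,:3]
def save(f,n): cv2.imwrite("pics/"+n,cv2.cvtColor(f["img"],cv2.COLOR_RGB2BGR))
E
python3 - <<'E'
from h import *
s=sense(); print({k:np.round(v,3) for k,v in s.items()})
for n in ["scene","side"]:
    f=grab_frame(n); save(f,n+"0.png"); np.savez(n+"0.npz",**f)
    P=pts(f); hsv=cv2.cvtColor(f["img"],cv2.COLOR_RGB2HSV)
    H,S,V=cv2.split(hsv)
    ok=f["range_z"]>0
    for nm,m in [("red",((H<6)|(H>174))&(S>150)&(V>80)),("green",(H>40)&(H<85)&(S>70)),("brass",(H>15)&(H<30)&(S>120))]:
        k,l,st,c=cv2.connectedComponentsWithStats((m).astype(np.uint8))
        for i in range(1,k):
            if st[i,4]>30:
                q=P[(l==i)&ok]
                print(n,nm,st[i],c[i].round(1), np.median(q,0).round(4) if len(q) else None, np.percentile(q,[2,98],axis=0).round(3).tolist() if len(q) else None)
    print(f["K"],f["pose"].round(3))
E
```

```text
{'time': np.float64(0.0), 'joint_pos': array([-1.44 ,  0.343,  1.525, -0.   ,  1.275, -0.146]), 'dq': array([ 0.001, -0.   ,  0.001,  0.   , -0.   ,  0.001]), 'effort': array([  0.   , -43.123, -24.422,   0.072,   0.056,  -0.   ]), 'position': array([ 0.143, -0.505,  0.292]), 'tool_rot': array([-0.001,  0.99 ,  0.138,  0.   ]), 'wrist_force': array([-0.791, -0.785,  0.938]), 'moment': array([-0.017,  0.024, -0.003]), 'grip_force': np.float64(0.0), 'gripper_width': np.float64(0.092)}
scene red [217  80  39  30 778] [238.8  95.2] [-0.9556  0.9814 -0.2379] [[-0.977, 0.527, -0.275], [-0.536, 0.997, 0.004]]
scene red [262  88   6  13  61] [264.5  94.3] [-0.9346  1.0385 -0.2554] [[-0.986, 0.989, -0.307], [-0.86, 1.093, -0.221]]
scene red [326  96  13   5  40] [331.9  97.8] [-0.544   1.2094 -0.2268] [[-0.546, 1.2, -0.228], [-0.542, 1.218, -0.226]]
scene red [540 172  20  58 692] [552.5 203.5] [ 0.8742  1.0506 -0.1838] [[0.841, 1.039, -0.266], [0.921, 1.072, -0.069]]
scene red [238 225  12   9  88] [243.8 229.2] [ 0.5297 -0.1108  0.0575] [[0.513, -0.126, 0.05], [0.543, -0.095, 0.062]]
scene 
[... 6384 characters left out ...]
  81   87 2924] [164.6 271.1] [0.8564 0.2769 0.0302] [[0.785, 0.125, 0.007], [0.911, 0.404, 0.036]]
side brass [227 230  21  21 133] [237.2 239.1] [0.6888 0.073  0.0157] [[0.673, 0.031, 0.005], [0.707, 0.12, 0.022]]
side brass [232 258  12   7  32] [238.8 260.6] [0.6315 0.1946 0.066 ] [[0.599, 0.181, 0.057], [0.642, 0.264, 0.151]]
side brass [260 338  37  34 529] [276.6 354.4] [0.4448 0.4343 0.0275] [[0.396, 0.396, 0.01], [0.482, 0.458, 0.033]]
[[485.55275089   0.         276.89843453]
 [  0.         485.55275089 217.37897154]
 [  0.           0.           1.        ]] [[-0.953  0.231 -0.196  0.273]
 [-0.302 -0.684  0.664  1.039]
 [ 0.019  0.692  0.722  1.209]
 [ 0.     0.     0.     1.   ]]
```

View pics/scene0.png

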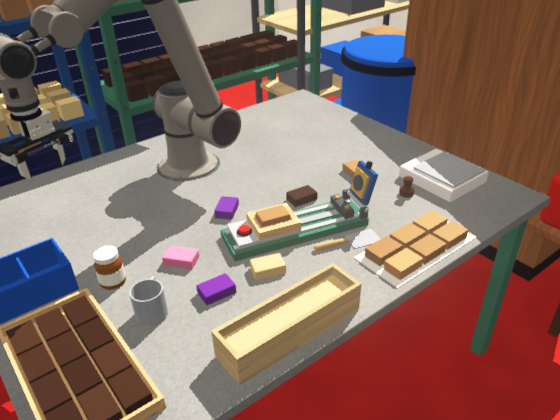

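View pics/side0.png

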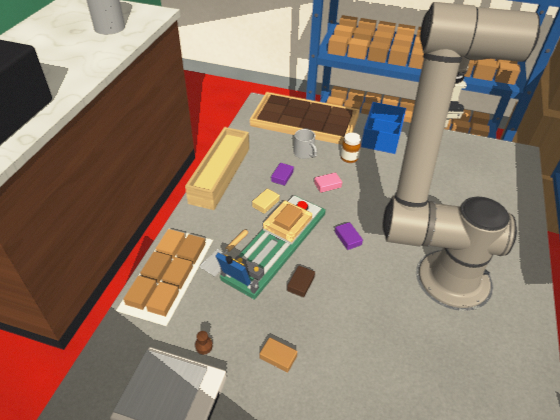

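Scene view: button at about px (244,229), tan bar at (272,213), dark stop block near (342,205) and die head at (362,182). Side view: button at (302,204), stop near (250,265). Next step is the jig axis, button and stop.

```bash
python3 - <<'E'
from h import *
def ray(f,uv,z):
    K=f["K"];d=np.array([(uv[0]-K[0,2])/K[0,0],-(uv[1]-K[1,2])/K[1,1],-1]);R=f["pose"][:3,:3];o=f["pose"][:3,3]
    w=R@d; return o+w*(z-o[2])/w[2]
G=[]
F={n:np.load(n+"0.npz") for n in ["scene","side"]}
Ps={}
for n,f in F.items():
    P=pts(f);Ps[n]=P;H,S,V=cv2.split(cv2.cvtColor(f["img"],cv2.COLOR_RGB2HSV))
    g=(H>40)&(H<85)&(S>70)&(P[...,0]>.4)&(P[...,0]<.8)&(np.abs(P[...,1])<.4)&(P[...,2]>.015)&(P[...,2]<.04)&(f["range_z"]>0)
    G.append(P[g][:,:2]); 
    r=((H<6)|(H>174))&(S>120)&(P[...,0]>.45)&(P[...,0]<.6)&(np.abs(P[...,1]+.11)<.05)&(f["range_z"]>0)
    ys,xs=np.nonzero(r); print(n,"btn",ray(f,(xs.mean(),ys.mean()),.057).round(4),r.sum(), xs.min(),xs.max(),ys.min(),ys.max())
    print(n,cv2.minAreaRect(G[-1].astype(np.float32)))
A=np.vstack(G).astype(np.float32); (c,wh,a)=cv2.minAreaRect(A); print(c,wh,a)
b=cv2.boxPoints((c,wh,a)); e=max([b[1]-b[0],b[2]-b[1]],key=np.linalg.norm); e=e/np.linalg.norm(e); e*=np.sign(e[1])
ex=np.array([e[1],-e[0]]); print("jig y",e,"yaw deg",np.degrees(np.arctan2(-e[0],e[1])))
for n,f in F.items():
    P=Ps[n]; q=P[...,:2]-np.array(c); y=q@e; x=q@ex; V=f["img"].max(-1)
    print(n)
    for y0 in np.arange(-.22,.22,.01):
        m=(np.abs(x)<.02)&(y>=y0)&(y<y0+.01)&(f["range_z"]>0)&(P[...,2]>0)
        if m.any(): print(round(y0,3),m.sum(),np.percentile(P[m][:,2],[10,50,90]).round(3),f["img"][m].mean(0).round())
E
```

```text
scene btn [ 0.9688 -0.3785  0.057 ] 578 238 279 225 419
scene ((0.5724555850028992, 0.04341962933540344), (0.43199965357780457, 0.1302458941936493), 73.74519348144531)
side btn [ 0.5211 -0.1067  0.057 ] 61 297 307 201 208
side ((0.5661608576774597, 0.04902082681655884), (0.4328506290912628, 0.13132746517658234), 74.70609283447266)
(0.5692666172981262, 0.046385928988456726) (0.4358169734477997, 0.14001226425170898) 74.3355941772461
jig y [0.27000237 0.9628597 ] yaw deg -15.664406
scene
-0.22 50 [0.003 0.022 0.028] [ 84. 115.  95.]
-0.21 30 [0.024 0.026 0.028] [ 71. 104.  83.]
-0.2 48 [0.025 0.042 0.047] [150. 162. 151.]
-0.19 33 [0.043 0.046 0.048] [197. 195. 190.]
-0.18 44 [0.046 0.052 0.06 ] [164.  86.  82.]
-0.17 40 [0.048 0.057 0.061] [196.  70.  65.]
-0.16 33 [0.048 0.057 0.06 ] [203.  70.  65.]
-0.15 23 [0.044 0.048 0.059] [145.  90.  85.]
-0.14 57 [0.045 0.063 0.072] [191. 163. 124.]
-0.13 27 [0.067 0.07  0.072] [222. 190. 135.]
-0.12 53 [0.066 0.082 0.088] [167. 125.  86.]
-0.11 26 [0.084 0.087 0.088] [236. 185. 122.]
-0.1 28 [0.083 0.086 0.088] [236. 186. 122.]
-0.09 29 [0.08
[... 2482 characters left out ...]
]
0.05 33 [0.023 0.027 0.033] [157. 174. 155.]
0.06 30 [0.022 0.027 0.032] [142. 169. 146.]
0.07 29 [0.023 0.029 0.033] [157. 175. 155.]
0.08 37 [0.023 0.028 0.031] [144. 169. 147.]
0.09 33 [0.023 0.028 0.032] [152. 173. 152.]
0.1 34 [0.022 0.028 0.031] [151. 169. 150.]
0.11 30 [0.022 0.028 0.033] [123. 134. 120.]
0.12 8 [0.028 0.031 0.033] [110. 109. 103.]
0.13 1 [0.05 0.05 0.05] [105. 102. 100.]
0.14 30 [0.054 0.056 0.06 ] [96. 93. 91.]
0.15 37 [0.054 0.057 0.06 ] [95. 90. 82.]
0.16 37 [0.031 0.054 0.06 ] [71. 77. 80.]
0.17 3 [0.039 0.051 0.059] [50. 65. 81.]
0.19 4 [0.02  0.022 0.025] [ 74. 136. 106.]
0.2 40 [0.023 0.024 0.028] [ 80. 142. 106.]
0.21 82 [0.002 0.017 0.135] [ 90. 128.  96.]
```

Emit:
step_arm(travel=[[0.9,-0.52,0],[0.9,-0.52,0],[0.9,-0.52,0],[0.9,-0.52,0],[0.9,-0.52,0],[0.9,-0.52,0],[0.9,-0.52,0],[0.9,-0.52,0]], turn=[[0,0,0.35],[0,0,0.35],[0,0,0.35],[0,0,0.35],[0,0,0.35],[0,0,0.35],[0,0,0.35],[0,0,0.35]], claw=[-1,-1,-1,-1,-1,-1,-1,-1])

```text
time: 0.77
position: [0.3619, -0.2787, 0.2921]
tool_rot: [-0.0, 0.991, -0.136, -0.0]
wrist_force: [-0.3, 0.1, 1.2]
gripper_width: 0.0431
grip_force: 0.0
```

Emit:
step_arm(travel=[[0.37,-0.69,0.2],[0.37,-0.69,0.2],[0.37,-0.69,0.2],[0.37,-0.69,0.2],[0.37,-0.69,0.2],[0.37,-0.69,0.2],[0.37,-0.69,0.2],[0.37,-0.69,0.2]], turn=[[0,0,0],[0,0,0],[0,0,0],[0,0,0],[0,0,0],[0,0,0],[0,0,0],[0,0,0]], claw=[-1,-1,-1,-1,-1,-1,-1,-1])

```text
time: 1.43
position: [0.5236, -0.1102, 0.231]
tool_rot: [-0.0, 0.991, -0.134, -0.001]
wrist_force: [-0.4, -0.0, -0.5]
gripper_width: 0.0005
grip_force: 0.0
```

```bash
python3 - <<'E'
from h import *
s=sense(); print({k:np.round(s[k],4) for k in ["time","position","tool_rot","joint_pos","gripper_width"]})
f=grab_frame("wrist"); save(f,"w1.png"); np.savez("w1.npz",**f); print(f["K"],f["pose"].round(3))
P=pts(f);H,S,V=cv2.split(cv2.cvtColor(f["img"],cv2.COLOR_RGB2HSV))
r=(((H<6)|(H>174))&(S>150)&(V>80)).astype(np.uint8)
k,l,st,c=cv2.connectedComponentsWithStats(r)
for i in range(1,k):
    if st[i,4]>100: print(st[i],c[i],np.median(P[l==i],0))
E
```

```text
{'time': np.float64(1.4333), 'position': array([ 0.5236, -0.1102,  0.231 ]), 'tool_rot': array([-1.000e-04,  9.909e-01, -1.344e-01, -1.200e-03]), 'joint_pos': array([-3.5070e-01,  4.1790e-01,  1.5874e+00, -3.0000e-04,  1.1387e+00,
        1.4898e+00]), 'gripper_width': np.float64(0.0005)}
[[309.58025229   0.         280.10589611]
 [  0.         309.58025229 211.12825271]
 [  0.           0.           1.        ]] [[-0.267  0.93   0.252  0.59 ]
 [-0.964 -0.257 -0.069 -0.128]
 [ 0.    -0.262  0.965  0.324]
 [ 0.     0.     0.     1.   ]]
[ 261  190   38   38 1130] [279.08141593 208.99911504] [ 0.52261722 -0.10913254  0.05989049]
```

View pics/w1.png

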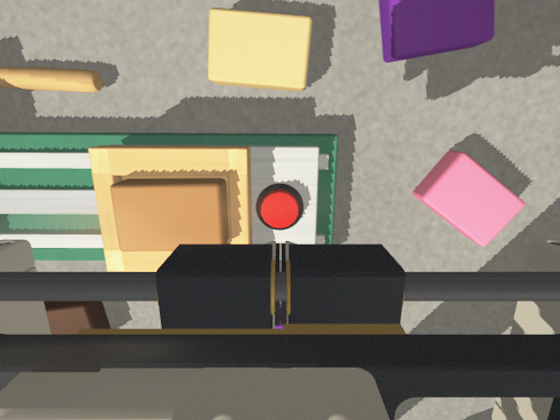

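The wrist view shows the button unobstructed at px (279,209), the jig edges horizontal (yaw right), and the shut fingers in the black blocks at (160–400, 245–330). I'll check the finger shape from depth and refine the jig axis and edges.

```bash
python3 - <<'E'
from h import *
from scipy.spatial.transform import Rotation as R
f=dict(np.load("w1.npz")); P=pts(f)
s=sense(); q=s["tool_rot"]; Rt=R.from_quat([q[1],q[2],q[3],q[0]]).as_matrix()
T=(P-s["position"])@Rt; ok=f["range_z"]>0
m=ok&(T[...,2]<0.09)&(np.abs(T[...,1])<.1)
for z0 in np.arange(-.02,.09,.01):
    k=m&(T[...,2]>=z0)&(T[...,2]<z0+.01)
    if k.sum()>5: print(round(z0,3),k.sum(),"x",np.percentile(T[k][:,0],[1,99]).round(3),"y",np.percentile(T[k][:,1],[1,50,99]).round(3))
print("tool x,y",Rt[:,0].round(4),Rt[:,1].round(4))
H,S,V=cv2.split(cv2.cvtColor(f["img"],cv2.COLOR_RGB2HSV))
r=(((H<6)|(H>174))&(S>150)&(V>80)&ok)
print("btn in tool",np.median(T[r],0).round(4), "circle",cv2.minEnclosingCircle(np.argwhere(r)[:,::-1].astype(np.float32)))
g=((H>40)&(H<85)&(S>70)&ok&(P[...,2]>.015)&(P[...,2]<.04)); k,l,st,c=cv2.connectedComponentsWithStats(g.astype(np.uint8))
# far jig edge (max tool x) line, as function of y
e=[(T[:,u][g[:,u],1].mean(),np.percentile(T[:,u][g[:,u],0],98)) for u in range(5,330) if g[:,u].sum()>3]
e=np.array(e);a=np.polyfit(e[:,0],e[:,1],1);print("edge slope deg",np.degrees(np.arctan(a[0])),"edge x at 0",a[1])
# step face & sled profile along y at x~btn
for y0 in np.arange(-.2,.08,.005):
    k=ok&(np.abs(T[...,0]-.02)<.012)&(T[...,1]>=y0)&(T[...,1]<y0+.005)&(P[...,2]<.1)
    if k.any(): print(round(y0,3),np.median(P[k][:,2]).round(3),end="; ")
E
```

```text
-0.02 15116 x [-0.02   0.035] y [-0.08   0.001  0.078]
-0.01 4970 x [-0.032  0.035] y [-0.084  0.013  0.081]
0.01 255 x [-0.011  0.001] y [-0.004 -0.002  0.001]
0.02 54 x [-0.01  -0.001] y [-0.003 -0.001  0.   ]
0.03 98 x [0.008 0.01 ] y [-0.004 -0.001  0.001]
0.04 133 x [0.007 0.01 ] y [-0.005 -0.001  0.003]
0.05 130 x [0.008 0.01 ] y [-0.008 -0.001  0.005]
0.06 84 x [0.008 0.01 ] y [-0.008 -0.001  0.007]
tool x,y [ 0.9634 -0.268  -0.0016] [-2.680e-01 -9.634e-01  4.000e-04]
btn in tool [-0.0008 -0.0022  0.1717] circle ((279.03289794921875, 208.94210815429688), 19.271337509155273)
edge slope deg -0.051850790955921607 edge x at 0 0.0625727890959222
-0.2 0.027; -0.195 0.027; -0.19 0.027; -0.185 0.028; -0.18 0.033; -0.16 0.07; -0.155 0.071; -0.15 0.071; -0.145 0.071; -0.14 0.065; -0.135 0.086; -0.13 0.086; -0.125 0.087; -0.12 0.086; -0.115 0.086; -0.11 0.086; -0.105 0.086; -0.1 0.086; -0.095 0.086; -0.09 0.086; -0.085 0.086; -0.08 0.086; -0.075 0.086; -0.07 0.086; -0.065 0.086; -0.06 0.086; -0.055 0.086; -0.05 0.074; -0.045 0.071; -0.04 0.071; -0.035 0.071; -0.03 0.055; -0.025 0.046; -0.02 0.046; -0.015 0.047; -0.01 0.048; -0.005 0.048; 0.0 0.048; 0.005 0.047; 0.01 0.046; 0.015 0.046; 0.02 0.046; 0.025 0.046; 0.03 0.046; 0.035 0.027; 0.04 0.027; 0.045 0.027; 0.05 0.026; 0.055 0.001; 0.06 0.001; 0.065 0.001; 0.07 0.001; 0.075 0.001; 0.08 0.001;
```

Emit:
step_arm(travel=[[0,-0.012,0.1],[-0.003,-0.023,0.2],[-0.003,-0.023,0.28],[-0.003,-0.023,0.32],[-0.003,-0.023,0.335],[-0.003,-0.023,0.335]], turn=[[0,0,0],[0,0,0],[0,0,0],[0,0,0],[0,0,0],[0,0,0]], claw=[-1,-1,-1,-1,-1,-1])

```text
time: 1.98
position: [0.5234, -0.1059, 0.1312]
tool_rot: [-0.0, 0.991, -0.137, -0.001]
wrist_force: [-0.6, 0.4, -0.3]
gripper_width: 0.0003
grip_force: 0.0
```

Emit:
step_arm(travel=[[0,-0.01,0.01],[0,-0.01,0.025],[0,-0.01,0.038],[0,-0.01,0.045],[0,-0.01,0.048],[0,-0.01,0.048]], turn=[[0,0,0],[0,0,0],[0,0,0],[0,0,0],[0,0,0],[0,0,0]], claw=[-1,-1,-1,-1,-1,-1])

```text
time: 2.48
position: [0.5259, -0.1024, 0.118]
tool_rot: [0.0, 0.991, -0.136, 0.001]
wrist_force: [0.9, -0.9, 5.5]
gripper_width: 0.0004
grip_force: 2.7
```

Emit:
step_arm(travel=[[0,0,0.004],[0,0,0.007],[0,0,0.007]], turn=[[0,0,0],[0,0,0],[0,0,0]], claw=[-1,-1,-1])

```text
time: 2.73
position: [0.5259, -0.1024, 0.1167]
tool_rot: [0.0, 0.991, -0.136, 0.001]
wrist_force: [0.1, -1.1, 9.9]
gripper_width: 0.0004
grip_force: 4.9
```

Emit:
step_arm(travel=[[0,-0.01,0.003],[0,-0.025,0.003],[0,-0.045,0.003],[0,-0.065,0.003],[0,-0.085,0.003],[0,-0.105,0.003],[0,-0.12,0.003],[0,-0.13,0.003]], turn=[[0,0,0],[0,0,0],[0,0,0],[0,0,0],[0,0,0],[0,0,0],[0,0,0],[0,0,0]], claw=[-1,-1,-1,-1,-1,-1,-1,-1])

```text
time: 3.4
position: [0.5366, -0.0645, 0.1165]
tool_rot: [0.0, 0.991, -0.136, 0.002]
wrist_force: [-3.2, -2.2, 15.9]
gripper_width: 0.0002
grip_force: 8.3
```

```bash
python3 - <<'E'
from h import *
f=grab_frame("wrist"); save(f,"w2.png"); s=sense(); print(s["position"],s["wrist_force"])
f=grab_frame("scene"); save(f,"s2.png"); P=pts(f);H,S,V=cv2.split(cv2.cvtColor(f["img"],cv2.COLOR_RGB2HSV))
d=np.array([.269,.963])
y=(P[...,:2]-[.5234,-.1079])@d; x=(P[...,:2]-[.5234,-.1079])@[.963,-.269]
for y0 in np.arange(.1,.34,.01):
    m=(np.abs(x)<.04)&(y>=y0)&(y<y0+.01)&(f["range_z"]>0)&(P[...,2]>.02)
    if m.any(): print(round(y0,3),np.percentile(P[m][:,2],[10,50,90]).round(3))
E
```

```text
[ 0.53668489 -0.06406168  0.11655582] [-2.82134314  0.48892423 16.27990719]
0.1 [0.077 0.152 0.409]
0.11 [0.075 0.132 0.162]
0.12 [0.082 0.129 0.16 ]
0.13 [0.08  0.133 0.16 ]
0.14 [0.069 0.085 0.087]
0.15 [0.071 0.085 0.088]
0.16 [0.07  0.085 0.088]
0.17 [0.066 0.071 0.083]
0.18 [0.069 0.07  0.072]
0.19 [0.067 0.07  0.071]
0.2 [0.028 0.03  0.032]
0.21 [0.027 0.03  0.034]
0.22 [0.025 0.03  0.033]
0.23 [0.025 0.03  0.033]
0.24 [0.025 0.031 0.034]
0.25 [0.025 0.029 0.033]
0.26 [0.024 0.031 0.035]
0.27 [0.025 0.03  0.034]
0.28 [0.025 0.03  0.033]
0.29 [0.026 0.039 0.059]
0.3 [0.027 0.057 0.062]
0.31 [0.057 0.061 0.066]
0.32 [0.057 0.059 0.061]
0.33 [0.03  0.031 0.033]
```

View pics/w2.png

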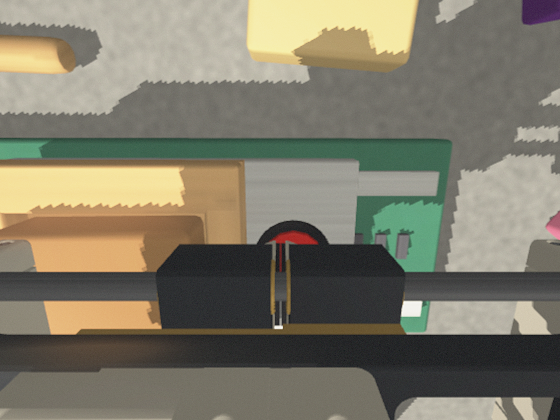

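The wrist view shows the sled moving with the fingers: red button at (293,240) under the tips, and teeth exposed behind it at (380,245). About 95 mm remain, so I continue.

Emit:
step_arm(travel=[[0,-0.015,0],[0,-0.045,0],[0,-0.08,0],[0,-0.115,0],[0,-0.15,0],[0,-0.18,0],[0,-0.205,0],[0,-0.22,0]], turn=[[0,0,0],[0,0,0],[0,0,0],[0,0,0],[0,0,0],[0,0,0],[0,0,0],[0,0,0]], claw=[-1,-1,-1,-1,-1,-1,-1,-1])

```text
time: 4.17
position: [0.5545, -0.0005, 0.1165]
tool_rot: [0.0, 0.991, -0.136, 0.002]
wrist_force: [-2.7, -1.7, 15.4]
gripper_width: 0.0005
grip_force: 8.0
```

```bash
python3 - <<'E'
from h import *
s=sense(); print(s["position"],s["wrist_force"])
f=grab_frame("scene"); save(f,"s3.png"); P=pts(f)
d=np.array([.269,.963]); q=P[...,:2]-[.5234,-.1079]; y=q@d; x=q@[.963,-.269]
for y0 in np.arange(.22,.34,.005):
    m=(np.abs(x)<.04)&(y>=y0)&(y<y0+.005)&(f["range_z"]>0)&(P[...,2]>.02)
    if m.any(): print(round(y0,3),np.percentile(P[m][:,2],[10,50,90]).round(3))
c=cv2.resize(f["img"][150:260,200:400],None,fx=4,fy=4); cv2.imwrite("pics/s3c.png",c[...,::-1])
E
```

```text
[ 5.54517023e-01 -4.72040416e-04  1.16534310e-01] [-2.65868809 -1.74814061 15.35820851]
0.22 [0.07  0.085 0.087]
0.225 [0.07  0.084 0.088]
0.23 [0.072 0.085 0.088]
0.235 [0.07  0.083 0.086]
0.24 [0.065 0.07  0.071]
0.245 [0.068 0.07  0.074]
0.25 [0.068 0.071 0.072]
0.255 [0.068 0.07  0.071]
0.27 [0.031 0.033 0.034]
0.275 [0.029 0.03  0.031]
0.28 [0.025 0.027 0.03 ]
0.285 [0.027 0.031 0.034]
0.29 [0.025 0.031 0.033]
0.295 [0.03  0.044 0.058]
0.3 [0.027 0.048 0.061]
0.305 [0.057 0.06  0.066]
0.31 [0.057 0.062 0.067]
0.315 [0.057 0.06  0.066]
0.32 [0.058 0.06  0.063]
0.325 [0.057 0.058 0.06 ]
0.34 [0.03 0.03 0.03]
```

View pics/s3c.png

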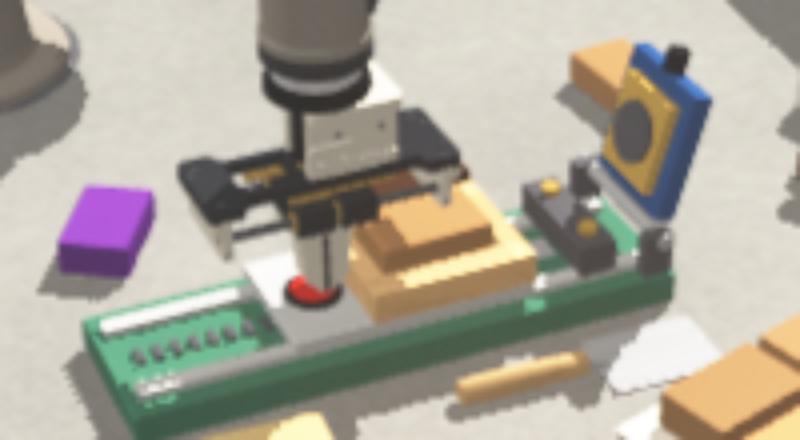

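The fingers hold the button down (crop px 313,290) and the soap is in its pocket. There are about 30 mm left to the stop (570,225).

Emit:
step_arm(travel=[[0,-0.01,0],[0,-0.02,0],[0,-0.03,0],[0,-0.04,0],[0,-0.05,0],[0,-0.06,0],[0,-0.065,0],[0,-0.07,0]], turn=[[0,0,0],[0,0,0],[0,0,0],[0,0,0],[0,0,0],[0,0,0],[0,0,0],[0,0,0]], claw=[-1,-1,-1,-1,-1,-1,-1,-1])

```text
time: 4.88
position: [0.5601, 0.0192, 0.1166]
tool_rot: [0.0, 0.991, -0.136, 0.002]
wrist_force: [-1.1, -1.3, 15.7]
gripper_width: 0.0003
grip_force: 7.8
```

Emit:
step_arm(travel=[[0,-0.004,0],[0,-0.008,0],[0,-0.012,0],[0,-0.015,0],[0,-0.015,0]], turn=[[0,0,0],[0,0,0],[0,0,0],[0,0,0],[0,0,0]], claw=[-1,-1,-1,-1,-1])

```text
time: 5.3
position: [0.5613, 0.0236, 0.1165]
tool_rot: [0.0, 0.991, -0.136, 0.002]
wrist_force: [-2.0, -0.2, 15.8]
gripper_width: 0.0004
grip_force: 7.8
```

Emit:
step_arm(travel=[[0,-0.004,0],[0,-0.008,0],[0,-0.012,0],[0,-0.012,0]], turn=[[0,0,0],[0,0,0],[0,0,0],[0,0,0]], claw=[-1,-1,-1,-1])

```text
time: 5.63
position: [0.5623, 0.027, 0.1166]
tool_rot: [0.0, 0.991, -0.136, 0.002]
wrist_force: [-2.6, -1.4, 15.8]
gripper_width: 0.0002
grip_force: 7.7
```

```bash
python3 - <<'E'
from h import *
s=sense(); print(s["position"],s["wrist_force"])
f=grab_frame("scene"); P=pts(f)
d=np.array([.269,.963]); q=P[...,:2]-[.5234,-.1079]; y=q@d; x=q@[.963,-.269]
for y0 in np.arange(.26,.315,.003):
    m=(np.abs(x)<.04)&(y>=y0)&(y<y0+.003)&(f["range_z"]>0)&(P[...,2]>.02)
    if m.any(): print(round(y0,3),m.sum(),np.percentile(P[m][:,2],[10,50,90]).round(3))
c=cv2.resize(f["img"][170:250,270:390],None,fx=6,fy=6,interpolation=cv2.INTER_CUBIC); cv2.imwrite("pics/s4c.png",c[...,::-1])
E
```

```text
[0.56227364 0.02703961 0.1165645 ] [-2.61761824 -1.40745428 15.81908612]
0.26 19 [0.069 0.084 0.088]
0.263 12 [0.069 0.081 0.087]
0.266 2 [0.084 0.084 0.084]
0.269 6 [0.065 0.069 0.071]
0.272 3 [0.064 0.069 0.071]
0.275 10 [0.069 0.07  0.072]
0.278 12 [0.069 0.07  0.071]
0.281 16 [0.069 0.071 0.073]
0.284 12 [0.068 0.069 0.071]
0.287 4 [0.069 0.069 0.07 ]
0.296 7 [0.056 0.058 0.06 ]
0.299 27 [0.054 0.057 0.062]
0.302 17 [0.057 0.06  0.063]
0.305 16 [0.057 0.06  0.065]
0.308 18 [0.058 0.06  0.062]
0.311 13 [0.058 0.061 0.066]
0.314 13 [0.059 0.062 0.066]
```

View pics/s4c.png

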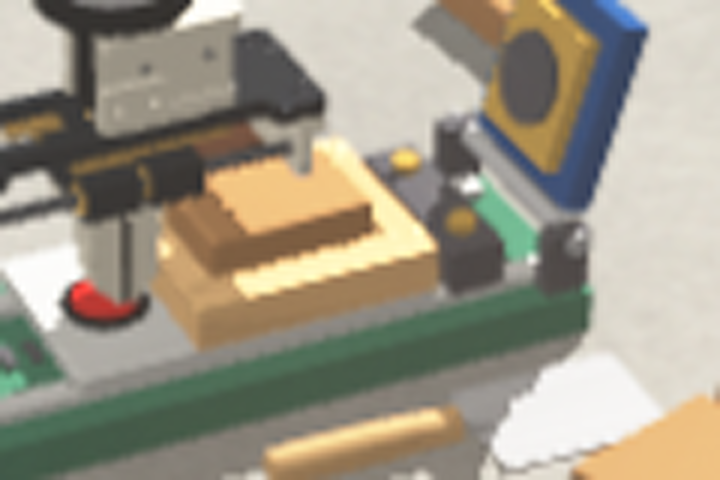

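The nose (crop px 438,265) is within a few mm of the stop block (445,260). I push on gently until the force shows contact.

Emit:
step_arm(travel=[[0,-0.004,0],[0,-0.008,0],[0,-0.01,0],[0,-0.01,0]], turn=[[0,0,0],[0,0,0],[0,0,0],[0,0,0]], claw=[-1,-1,-1,-1])

```text
time: 6.02
position: [0.563, 0.0299, 0.1165]
tool_rot: [0.0, 0.991, -0.136, 0.002]
wrist_force: [-1.9, -1.0, 15.9]
gripper_width: 0.0005
grip_force: 7.7
```

Emit:
step_arm(travel=[[0,-0.004,0],[0,-0.008,0],[0,-0.008,0]], turn=[[0,0,0],[0,0,0],[0,0,0]], claw=[-1,-1,-1])

```text
time: 6.27
position: [0.5637, 0.0323, 0.1165]
tool_rot: [0.0, 0.991, -0.136, 0.002]
wrist_force: [-1.5, -0.5, 15.0]
gripper_width: -0.0
grip_force: 7.7
```

Emit:
step_arm(travel=[[0,-0.004,0],[0,-0.008,0],[0,-0.012,0],[0,-0.012,0]], turn=[[0,0,0],[0,0,0],[0,0,0],[0,0,0]], claw=[-1,-1,-1,-1])

```text
time: 6.6
position: [0.5647, 0.0357, 0.1165]
tool_rot: [0.0, 0.991, -0.136, 0.002]
wrist_force: [-2.4, -1.0, 15.0]
gripper_width: 0.0006
grip_force: 7.7
```

```bash
python3 - <<'E'
from h import *
s=sense(); print(s["position"],s["wrist_force"])
f=grab_frame("wrist"); save(f,"w5.png"); P=pts(f);H,S,V=cv2.split(cv2.cvtColor(f["img"],cv2.COLOR_RGB2HSV))
r=(((H<6)|(H>174))&(S>150)&(V>60)&(P[...,2]<.07)).astype(np.uint8); ys,xs=np.nonzero(r[200:250]);print("red",xs.min(),xs.max(),xs.mean())
a=cv2.cvtColor(cv2.imread("pics/w2.png"),cv2.COLOR_BGR2HSV);r=((a[...,0]<6)|(a[...,0]>174))&(a[...,1]>150)&(a[...,2]>60);ys,xs=np.nonzero(r[215:250,200:400]);print("red before",xs.min()+200,xs.max()+200,xs.mean()+200)
f=grab_frame("scene"); P=pts(f)
d=np.array([.269,.963]); q=P[...,:2]-[.5234,-.1079]; y=q@d; x=q@[.963,-.269]
for y0 in np.arange(.275,.315,.003):
    m=(np.abs(x)<.04)&(y>=y0)&(y<y0+.003)&(f["range_z"]>0)&(P[...,2]>.02)
    if m.any(): print(round(y0,3),m.sum(),np.percentile(P[m][:,2],[10,50,90]).round(3))
E
```

```text
[0.56469727 0.03573496 0.11654787] [-2.43943677 -1.00469145 15.01314458]
red 270 317 294.32367149758454
red before 270 317 294.17632850241546
0.275 6 [0.068 0.073 0.08 ]
0.278 5 [0.065 0.068 0.071]
0.281 7 [0.066 0.069 0.071]
0.284 9 [0.068 0.071 0.072]
0.287 17 [0.068 0.07  0.072]
0.29 12 [0.067 0.07  0.073]
0.293 10 [0.068 0.069 0.071]
0.296 7 [0.067 0.068 0.069]
0.302 5 [0.059 0.061 0.062]
0.305 17 [0.058 0.061 0.066]
0.308 18 [0.056 0.06  0.066]
0.311 18 [0.059 0.062 0.067]
0.314 13 [0.057 0.061 0.065]
```

View pics/w5.png

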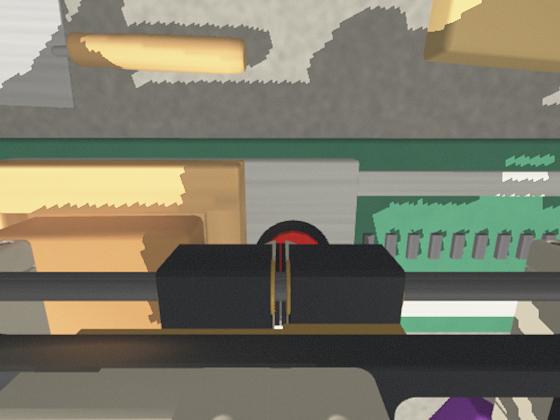

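No slip: the button is still at (294,240) in the wrist view. A few mm more.

Emit:
step_arm(travel=[[0,-0.004,0],[0,-0.008,0],[0,-0.01,0],[0,-0.01,0]], turn=[[0,0,0],[0,0,0],[0,0,0],[0,0,0]], claw=[-1,-1,-1,-1])

```text
time: 7.03
position: [0.5653, 0.0377, 0.1165]
tool_rot: [0.001, 0.991, -0.136, 0.002]
wrist_force: [-3.7, -5.7, 16.3]
gripper_width: 0.0005
grip_force: 8.0
```

Emit:
step_arm(travel=[[0,-0.004,0],[0,-0.008,0],[0,-0.01,0],[0,-0.01,0]], turn=[[0,0,0],[0,0,0],[0,0,0],[0,0,0]], claw=[-1,-1,-1,-1])

```text
time: 7.37
position: [0.5658, 0.0394, 0.1165]
tool_rot: [0.002, 0.991, -0.136, 0.001]
wrist_force: [-4.5, -11.4, 16.6]
gripper_width: 0.0005
grip_force: 9.0
```

The force along the jig rises to about 12 N, so the sled is against the stop. Lifting straight up.

Emit:
step_arm(travel=[[0,0,-0.008],[0,0,-0.018],[0,0,-0.03],[0,0,-0.05],[0,0,-0.1],[0,0,-0.2],[0,0,-0.3],[0,0,-0.3]], turn=[[0,0,0],[0,0,0],[0,0,0],[0,0,0],[0,0,0],[0,0,0],[0,0,0],[0,0,0]], claw=[-1,-1,-1,-1,-1,-1,-1,-1])

```text
time: 8.03
position: [0.5675, 0.0419, 0.21]
tool_rot: [-0.001, 0.991, -0.136, 0.005]
wrist_force: [1.9, -0.4, -0.1]
gripper_width: 0.0005
grip_force: 0.0
```

```bash
cat > chk.py <<'E'
from h import *
s=sense(); print(s["time"],s["position"],s["wrist_force"])
d=np.array([.269,.963])
for n in ["wrist","scene","side"]:
    f=grab_frame(n); save(f,"e_"+n+".png"); P=pts(f);H,S,V=cv2.split(cv2.cvtColor(f["img"],cv2.COLOR_RGB2HSV))
    q=P[...,:2]-[.5234,-.1079]; y=q@d; x=q@[.963,-.269]
    r=((H<6)|(H>174))&(S>150)&(V>60)&(f["range_z"]>0)&(np.abs(x)<.03)&(np.abs(y-.14)<.05)
    dk=(np.abs(x)<.03)&(y>.11)&(y<.118)&(P[...,2]<.06)&(f["range_z"]>0)
    print(n,"button z",np.percentile(P[r][:,2],[25,50,75]).round(4),"y",np.median(y[r]).round(4),"x",np.median(x[r]).round(4),r.sum(),"deck z",np.median(P[dk][:,2]) if dk.any() else None)
E
python3 chk.py
```

```text
8.0333 [0.56745535 0.04192838 0.21004686] [ 1.91080204 -0.43792173 -0.09554227]
wrist button z [0.0594 0.0599 0.0603] y 0.1444 x -0.0004 1283 deck z 0.04597759905492391
scene button z [-0.752  -0.7487 -0.7422] y 0.1408 x 0.0029 423 deck z 0.027344937288171
side button z [0.0543 0.056  0.0575] y 0.1446 x -0.0025 73 deck z 0.0427339441409309
```

Emit:
step_arm(travel=[[0,0,-0.1],[-0.1,0,-0.2],[-0.2,0,-0.3],[-0.25,0,-0.35],[-0.25,0,-0.35],[-0.25,0,-0.35]], turn=[[0,0,0],[0,0,0],[0,0,0],[0,0,0],[0,0,0],[0,0,0]], claw=[-1,-1,-1,-1,-1,-1])

```text
time: 8.68
position: [0.4926, 0.0621, 0.309]
tool_rot: [0.0, 0.991, -0.136, 0.0]
wrist_force: [-0.2, 0.9, -0.6]
gripper_width: 0.0004
grip_force: 0.0
```

```bash
python3 chk.py && python3 - <<'E'
import cv2
a=cv2.imread("pics/e_wrist.png"); b=cv2.imread("pics/e_scene.png")[160:260,210:390]
a=cv2.resize(a[20:280,0:400],(800,300)) if 0 else cv2.resize(a[60:260,0:400],None,fx=1.8,fy=1.8)[:, :720]; b=cv2.resize(b,(400,222),interpolation=cv2.INTER_CUBIC)
import numpy as np
o=np.zeros((600,720,3),np.uint8); o[:360,:]=a; o[365:587,:400]=b; cv2.imwrite("pics/end.png",o)
E
```

```text
8.6833 [0.49264386 0.06210342 0.30895686] [-0.21802522  0.88053381 -0.57781018]
wrist button z [0.0593 0.0599 0.0605] y 0.1439 x -0.0009 833 deck z 0.04609419677259513
scene button z [-0.752  -0.7484 -0.742 ] y 0.1412 x 0.0031 423 deck z 0.029570567788468616
side button z [0.0542 0.0566 0.0584] y 0.1452 x -0.0024 73 deck z 0.04209144516640673
```

View pics/end.png

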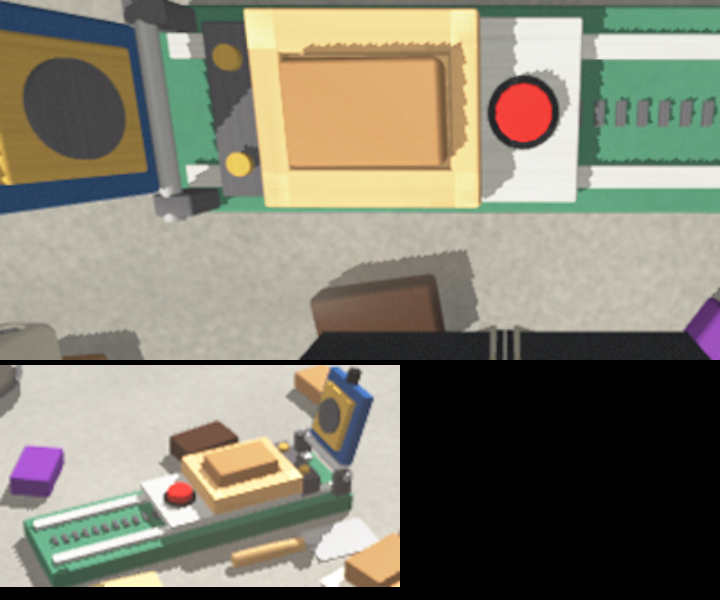

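The sled's nose is against the dark stop (px 255,110), the button is fully up (523,112; top at 59.9 mm, as at the start), the soap lies in its pocket, and the hand is clear.

```bash
python3 -c "
from bench import *
print(sign_off())"
```

```text
the job is handed in; nothing more can be done
None
```

The sled is home against the stop block with its button sprung up to lock it, the soap is still in its pocket, the hand is clear, and the job was handed in at about 9 s.

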